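# Clear the spanner and latch the enclosure

### The arm

A 7-joint arm with a two-finger parallel gripper is mounted at the origin on the work surface. World frame = base frame: x ahead of the robot, y to its left, z up, the work surface at z = 0. Lengths are in m, angles in rad, forces in N, time in s.
With the tool pointing down it reaches from about 0.35 to 0.9 m from the base axis. Payload 8.1 kg.
Tool frame: the origin (TCP) lies at the very end of the fingers, on their centre line; the grasp point (between the pads) lies pinch_z behind it (pinch_z is the distance from the TCP to the grasp point, in m); z points along the fingers, y is the line along which they close (so a half turn about z gives the same grasp; the last joint's range is limited). The gripper opens to 85 mm and grips with 20 to 120 N. Pads are 22 mm wide; open, the fingers measure 114 mm over their backs; the gripper's body (76 mm by 85 mm) begins 54 mm behind the grasp point. The pads swing forward as they close: fully open they stand 13 mm farther back than shut.
Start: joints at [-0.103, 0.434, 0.025, 1.573, -0.012, 1.134, -0.075], TCP at [0.625, -0, 0.231] pointing down, gripper open.
Joint ranges: [-2.62, 2.62], [-0.44, 2.09], [-1.27, 1.32], [0.08, 2.57], [-1.32, 4.46], [0.12, 2], [-2.74, 2.74]. Speed limits (rad/s): [2.22, 2.22, 3.01, 3.01, 3.14, 3.14, 3.14].

### API

Orientations are given as a unit quaternion [w, x, y, z].
In Python, from rig import get_obs, read_camera, job_done, pinch_z gives the robot as it stands.
- The arm moves only by the shell command python3 -m creep 'ROWS' [OPENING] [FORCE]. ROWS is JSON, a list of rows, each an object with "travel": the shift along the tool's x, y, z scaled (see below), a list of three; "delta_rot": the turn, a rotation vector about the tool's x, y, z scaled (see below), a list of three. A call has exactly 8 rows; each row is the pose to reach, as a shift and turn from the pose commanded when the call began, along the tool's axes at that moment; what a row does not reach only later rows make up. The controller multiplies each number of a shift by 20 cm and each number of a turn by 0.5 rad. A row lasts 1/12 s, in which the tool goes at most 41.7 mm and 7.16 degrees, less where a joint would pass 70% of its speed; a pose out of reach is approached as far as the arm can. A call with a number of a shift or a turn outside -1 to 1 is refused whole. A call with a gripper value outside its range is refused whole. OPENING is the opening, from 0 (shut) to 1 (fully open), set as the call begins (- or left out, the last holds). The fingers move at their own pace and stop on an object; FORCE is the grip in N (left out, the last holds). Time passes only in rows, so rows that repeat a pose let the fingers close, or fill a call up. It gives the time, the measured TCP pose, the force, the opening and the grip force at its end, in the units of the state.
- get_obs(): the state, without advancing time (a new reading comes with each control period).
- read_camera(name): name is "scene" or "side" or "wrist"; returns a dict with "color" (480x640x3 uint8, red, green, blue), "fx", "fy", "cx", "cy" (pixels), "T" (4x4, takes a point from camera to world coordinates); the wrist camera has in their place "tool_from_camera" (4x4, takes a point from camera to tool coordinates, whose origin is the TCP and whose axes are the flange's). Camera axes: x right, y down, z forward; pixel columns grow to the right and rows downward; lengths in m; the calibration is good to about 2 mm. A picture is of the moment at which its call begins: read the wrist's pose just before it. There is no depth.
- job_done(): hands the job in; it is judged then, once.
The state is a dict: "time": time; "joint_positions": joint angles; "dq": joint speeds; "joint_efforts": joint torques, N m; "tcp_pos": TCP position; "orientation": TCP orientation; "wrist_force": force on the tool from outside, world axes, zero at the start; "torque": the same for the moment, N m; "finger_gap": finger opening in m; "gripper_force": force on a finger pad.
Only numpy, scipy, OpenCV 4.12 (cv2) and the standard library are available. Lean on these libraries where they do the work, as an engineer would, in place of code of your own. Each camera call takes 0.05 s, during which the arm holds its last target. There are 200 camera calls.

### The job

A spanner has been left lying across the open blue enclosure: take it off and lay it flat inside the red tool tray (do not drop or throw it). Then close the aluminium cover fully, and after that turn the red turnbutton until it points straight in across the closed cover, to hold it shut. Leave the parts tray, the blue housing and the tin where they stand.

Things in the scene. Friction and masses are not known exactly. Their poses are not given: they have to be found in the camera images.
- enclosure: Blue steel instrument enclosure, open-topped, screwed to the bench: 170 mm (its x) by 150 mm (its y) by 75 mm high, walls 5 mm. Origin: centre of its underside. Its +x side carries the cover's hinge, its -x side a bracket (50 mm out, top at 83.5 mm) with the turnbutton. Blind round bosses stick out 14 mm from its two y sides.
- cover (a joint): Hinge of the aluminium cover, rad: 0 is fully shut, grows as it opens (about 1.57 upright, stop at 2.0). Stiff: it stays where it is left; about 2.5 N at the free edge moves it.
- cover_hinge (a point): Middle of the hinge line, on the enclosure's +x rim, 75.5 mm above the bench; the line runs along the enclosure's y. This point's frame turns with the cover: the cover, 170 mm by 150 mm by 8 mm thick, extends from here along the frame's -x, and its outer (top) face is at z = +8 mm of the frame.
- cover_edge (a point): Middle of the cover's free edge, on its outer (top) face; 170 mm from the hinge line. Its frame turns with the cover.
- turnbutton (a joint): Turn of the turnbutton about its upright pivot, rad, counter-clockwise from above: 0 (or 6.28) when its bar points along the enclosure's +x, straight across the cover; 3.14 points straight away from the enclosure. It stays where it is left, has no stop near 0 or 6.28 and turns either way (from -1.2 to 7.5); about 1 N at the stub moves it.
- turnbutton_pivot (a point): Pivot of the turnbutton, at the underside of its bar, 87.5 mm above the bench, 110 mm from the enclosure's centre along the enclosure's -x. The frame turns with the bar; its x points along the bar. Red flat bar 16 mm wide, 8 mm thick, reaching 80 mm from the pivot (15 mm behind it); it passes 4 mm above the closed cover.
- turnbutton_stub (a point): Top centre of the black upright stub (14 mm diameter) on the turnbutton's bar, 65 mm from the pivot; the stub stands 24 mm above the bar, its top is 119.5 mm above the bench.
- spanner: Steel spanner, 214 mm long, with a yellow cushioned handle: handle 115 mm long, 28 mm wide, 24 mm high; round steel end (40 mm) and forked end (42 mm wide) 12 mm high; about 0.3 kg. Origin: underside, middle of the handle; x along its length, to the forked end, z up. It starts lying across the two y-side rims of the enclosure, in the cover's way.
- tool_tray: Red open tray fixed to the bench, 270 mm (its x) by 160 mm (its y), 28 mm high, walls and floor 5 mm. Origin: centre of its underside. It may lie on either side of the enclosure.
- parts_tray: Black parts tray with screws in it, standing loose, 240 mm (x) by 150 mm (y) by 45 mm high. Origin: centre of its underside. Leave it alone.
- housing: Blue round instrument housing standing loose, 92 mm diameter, 84 mm high. Origin: centre of its underside. Leave it alone.
- tin: Flat round tin, yellow on top, 88 mm diameter, 40 mm high. Origin: centre of its underside. Leave it alone.
There are look-alikes about, which are no part of the job. What is meant by the spanner is not purple, and is the smaller of those in its own colour.

How it is judged:
By the outcome, as a careful person would: the job done as asked, in the order asked, and still so for the second after the job is handed in, with the robot touching nothing.
It also fails if it takes over 72 s, if anything falls off the work surface, if the arm or the gripper's body presses on something with over 40 N, if the wrist force passes 120 N, or if a joint passes its speed limit or range.

## Working session

There is one attempt and no reset: what is moved stays moved. The work goes in short steps, Python scripts to look and compute and a shell command to move; the robot and the scene stay as the last step left them, time stands still between calls to the robot, and variables do not carry over. Pictures are saved under pics/ and viewed, at most 10 in all, crops included, and the job is handed in when it is done.

```bash
mkdir -p pics; ls; python3 - <<'E'
from rig import *
import cv2,json
o=get_obs(); print(o, pinch_z)
import numpy as np
for n in ["scene","side","wrist"]:
    c=read_camera(n); cv2.imwrite(f"pics/{n}0.png",c["color"][:,:,::-1])
    print(n,{k:np.round(v,4).tolist() for k,v in c.items() if k!="color"})
E
```

```text
pics
{'time': 0.0, 'joint_positions': array([-0.10259379,  0.43523594,  0.02496018,  1.57411959, -0.01157766,
        1.13397207, -0.07507561]), 'dq': array([-0.00057162, -0.00013963, -0.00142516,  0.00031229, -0.00047305,
        0.00179939, -0.00021719]), 'joint_efforts': array([ 8.97134169e-05, -6.70461059e+01,  1.02531374e+00, -3.16203833e+01,
        1.55155628e-02,  1.25530543e-02, -1.11555586e-06]), 'tcp_pos': array([ 6.24491132e-01, -6.11121895e-05,  2.30509065e-01]), 'orientation': array([-5.03121617e-04,  7.07117445e-01,  7.07095670e-01, -6.15807684e-04]), 'wrist_force': array([0.62019332, 0.16427346, 0.50154365]), 'torque': array([-0.02369323, -0.0402956 ,  0.02439892]), 'gripper_force': 0.0, 'finger_gap': 0.08566199617487083} 0.0187
scene {'fx': 557.8764, 'fy': 557.8764, 'cx': 319.8581, 'cy': 233.7469, 'T': [[0.7205, 0.5937, -0.3583, 1.0209], [0.6935, -0.6218, 0.364, -0.5531], [-0.0067, -0.5107, -0.8597, 1.4049], [0.0, 0.0, 0.0, 1.0]]}
side {'fx': 577.3812, 'fy': 577.3812, 'cx': 328.7192, 'cy': 232.6949, 'T': [[-0.7605, -0.5136, 0.3974, -0.1605], [-0.6493, 0.5945, -0.4743, 0.7653], [0.0074, -0.6187, -0.7856, 1.334], [0.0, 0.0, 0.0, 1.0]]}
wrist {'fx': 383.0755, 'fy': 383.0755, 'cx': 323.1268, 'cy': 241.3426, 'tool_from_camera': [[-0.0011, -0.9595, -0.2818, 0.0719], [1.0, -0.0008, -0.001, -0.0009], [0.0007, -0.2818, 0.9595, -0.142], [0.0, 0.0, 0.0, 1.0]]}
```

View pics/scene0.png

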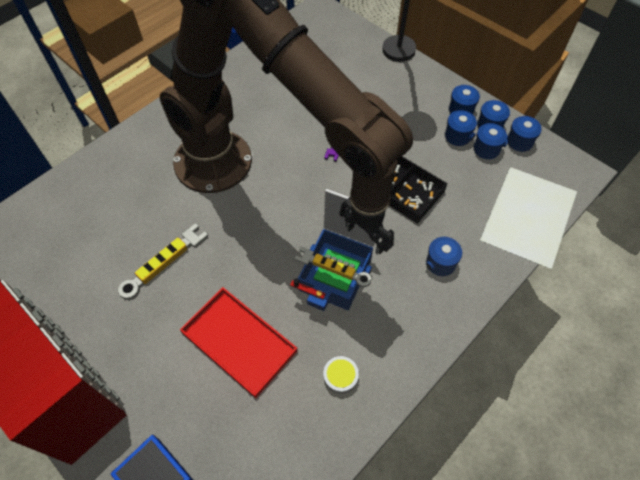

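View pics/side0.png

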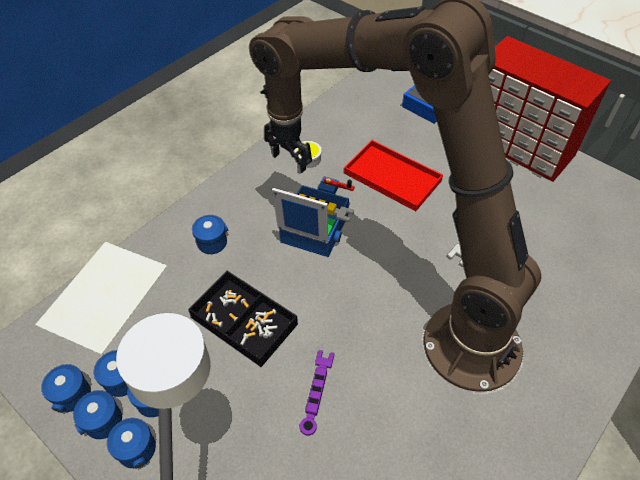

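The scene view shows the enclosure at about (335,268) with the spanner across it, round end (364,279) and fork (305,255). The red tray is at about (240,340), the tin at (341,373) and the turnbutton at (308,290). The cover is upright on the robot-facing side. The larger spanner and the purple one are look-alikes.

```bash
python3 - <<'E'
import cv2,numpy as np
a=cv2.imread("pics/scene0.png")[220:320,280:400]; b=cv2.imread("pics/side0.png")[165:265,255:375]
w=cv2.imread("pics/wrist0.png")
f=lambda i:cv2.resize(i,(396,330),interpolation=cv2.INTER_CUBIC)
top=np.hstack([f(a),f(b)])
cv2.imwrite("pics/comp0.png",top)
E
```

```text
(no output)
```

View pics/wrist0.png

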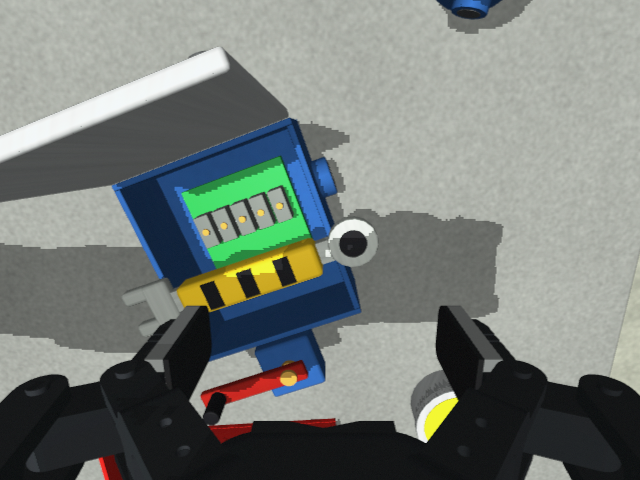

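View pics/comp0.png

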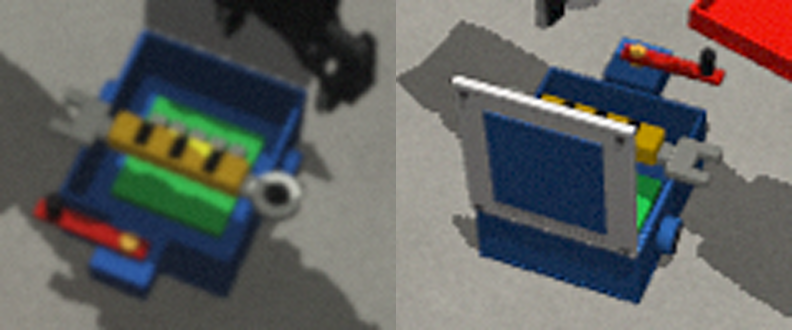

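The wrist view reads as a world map (x right, y up). Hinge rim corners are at (118,186) and (295,120), the front right corner at (359,309), the round end at (353,243) and the fork near (150,305). The turnbutton pivot is at (289,378) and the stub top at (211,413). The crops show the same points, so I triangulate now.

```bash
cat > h.py <<'E'
import numpy as np
from scipy.spatial.transform import Rotation as Ro
S=dict(f=557.8764,c=(319.8581,233.7469),T=np.array([[0.7205,0.5937,-0.3583,1.0209],[0.6935,-0.6218,0.364,-0.5531],[-0.0067,-0.5107,-0.8597,1.4049],[0,0,0,1]]))
D=dict(f=577.3812,c=(328.7192,232.6949),T=np.array([[-0.7605,-0.5136,0.3974,-0.1605],[-0.6493,0.5945,-0.4743,0.7653],[0.0074,-0.6187,-0.7856,1.334],[0,0,0,1]]))
TC=np.array([[-0.0011,-0.9595,-0.2818,0.0719],[1,-0.0008,-0.001,-0.0009],[0.0007,-0.2818,0.9595,-0.142],[0,0,0,1]])
def rot(q): return Ro.from_quat([q[1],q[2],q[3],q[0]]).as_matrix()
def wrist(p,q):
    T=np.eye(4);T[:3,:3]=rot(q);T[:3,3]=p
    return dict(f=383.0755,c=(323.1268,241.3426),T=T@TC)
def ray(C,uv):
    d=C["T"][:3,:3]@np.array([(uv[0]-C["c"][0])/C["f"],(uv[1]-C["c"][1])/C["f"],1])
    return C["T"][:3,3],d/np.linalg.norm(d)
def at(C,uv,z):
    o,d=ray(C,uv); return o+d*(z-o[2])/d[2]
def tri(*cu):
    A=0;b=0;L=[]
    for C,uv in cu:
        o,d=ray(C,uv);P=np.eye(3)-np.outer(d,d);A=A+P;b=b+P@o;L.append((o,P))
    x=np.linalg.solve(A,b); return x.round(4),max(np.linalg.norm(P@(x-o)) for o,P in L).round(4)
def px(C,p):
    v=C["T"][:3,:3].T@(np.array(p)-C["T"][:3,3]); return (v[:2]/v[2]*C["f"]+C["c"]).round(1)
W0=wrist([.62449,-.00006,.23051],[-5.03e-4,.707117,.707096,-6.16e-4])
E
python3 - <<'E'
from h import *
s=lambda u,v:(S,(280+u/3.3,220+v/3.3))
d=lambda u,v:(D,(255+(u-396)/3.3,165+v/3.3))
w=lambda u,v:(W0,(u,v))
print("encl TL",tri(w(118,186),s(145,30)),at(W0,(118,186),.075))
print("encl TR",tri(w(295,120),s(305,95)),at(W0,(295,120),.075))
print("encl BR",tri(w(359,309),s(228,295)),at(W0,(359,309),.075))
print("ring",tri(w(353,243),s(277,195)),at(W0,(353,243),.081))
print("handle R",tri(w(320,252),s(250,175)))
print("handle L",tri(w(185,297),s(116,126)))
print("fork",tri(w(150,308),s(85,115)))
print("stub",tri(w(211,414),s(52,204),d(708,55)),at(W0,(211,414),.1195))
print("pivot",tri(w(289,376),s(128,242),d(638,52)),at(W0,(289,376),.0955))
print("cover corner R",tri(w(222,52),d(457,80)), "L",tri(d(632,130)[:2],w(-60,170)))
for a,b in zip([(223,290),(182,330),(255,396),(297,350)],[(441,176),(417,208),(345,171),(372,142)]):
    print("tray",a,at(S,a,.028),[ (at(D,q,.028)[:2].round(3)).tolist() for q in [(372,142),(441,176),(417,208),(345,171)]])
print("tin",at(S,(341,373),.04),"housing",at(S,(445,250),.084),"parts",at(S,(405,188),.04))
E
```

```text
encl TL (array([0.4636, 0.0292, 0.0742]), np.float64(0.0004)) [0.46361269 0.02935457 0.075     ]
encl TR (array([0.6015, 0.0781, 0.0679]), np.float64(0.0003)) [0.60230319 0.07811734 0.075     ]
encl BR (array([ 0.6626, -0.0908,  0.0393]), np.float64(0.006)) [ 0.65358772 -0.07576907  0.075     ]
ring (array([ 0.6482, -0.0139,  0.0827]), np.float64(0.0017)) [ 0.64676611 -0.01518253  0.081     ]
handle R (array([ 0.6226, -0.0187,  0.0906]), np.float64(0.0022))
handle L (array([ 0.5133, -0.0585,  0.0875]), np.float64(0.0021))
fork (array([ 0.486 , -0.0681,  0.0878]), np.float64(0.004))
stub (array([ 0.5338, -0.1523,  0.1126]), np.float64(0.0031)) [ 0.53395775 -0.14535116  0.1195    ]
pivot (array([ 0.5946, -0.1291,  0.0939]), np.float64(0.0017)) [ 0.59427041 -0.12751854  0.0955    ]
cover corner R (array([0.5911, 0.093 , 0.2431]), np.float64(0.002)) L (array([0.4662, 0.0443, 0.2236]), np.float64(0.0138))
tray (223, 290) [ 0.38009368 -0.27939996  0.028     ] [[0.639, -0.405], [0.381, -0.424], [0.362, -0.267], [0.622, -0.244]]
tray (182, 330) [ 0.38945007 -0.42890062  0.028     ] [[0.639, -0.405], [0.381, -0.424], [0.362, -0.267], [0.622, -0.244]]
tray (255, 396) [ 0.65271768 -0.41297119  0.028     ] [[0.639, -0.405], [0.381, -0.424], [0.362, -0.267], [0.622, -0.244]]
tray (297, 350) [ 0.64439798 -0.25941322  0.028     ] [[0.639, -0.405], [0.381, -0.424], [0.362, -0.267], [0.622, -0.244]]
tin [ 0.76822039 -0.22816565  0.04      ] housing [0.75043946 0.20295332 0.084     ] parts [0.52580318 0.31505029 0.04      ]
```

```bash
python3 - <<'E'
from h import *
R=at(W0,(322,258),.099);L=at(W0,(182,298),.099);print(R,L,(R+L)/2,np.linalg.norm(R-L),np.degrees(np.arctan2(*(R-L)[[1,0]])))
E
python3 -m creep '[{"travel":[-0.03,-0.05,0],"delta_rot":[0,0,0.2]},{"travel":[-0.08,-0.12,0],"delta_rot":[0,0,0.4]},{"travel":[-0.14,-0.2,0],"delta_rot":[0,0,0.6]},{"travel":[-0.18,-0.26,0],"delta_rot":[0,0,0.8]},{"travel":[-0.2,-0.285,0],"delta_rot":[0,0,1]},{"travel":[-0.2,-0.285,0],"delta_rot":[0,0,1]},{"travel":[-0.2,-0.285,0],"delta_rot":[0,0,1]},{"travel":[-0.2,-0.285,0],"delta_rot":[0,0,1]}]' 1 40
python3 -m creep '[{"travel":[0,0,0],"delta_rot":[0,0,0.2]},{"travel":[0,0,0],"delta_rot":[0,0,0.4]},{"travel":[0,0,0],"delta_rot":[0,0,0.6]},{"travel":[0,0,0],"delta_rot":[0,0,0.8]},{"travel":[0,0,0],"delta_rot":[0,0,1]},{"travel":[0,0,0],"delta_rot":[0,0,1]},{"travel":[0,0,0],"delta_rot":[0,0,1]},{"travel":[0,0,0],"delta_rot":[0,0,1]}]'
python3 -m creep '[{"travel":[0,0,0],"delta_rot":[0,0,0.2]},{"travel":[0,0,0],"delta_rot":[0,0,0.4]},{"travel":[0,0,0],"delta_rot":[0,0,0.55]},{"travel":[0,0,0],"delta_rot":[0,0,0.55]},{"travel":[0,0,0],"delta_rot":[0,0,0.55]},{"travel":[0,0,0],"delta_rot":[0,0,0.55]},{"travel":[0,0,0],"delta_rot":[0,0,0.55]},{"travel":[0,0,0],"delta_rot":[0,0,0.55]}]'
python3 - <<'E'
from rig import *
import cv2
o=get_obs();c=read_camera("wrist");cv2.imwrite("pics/w1.png",c["color"][:,:,::-1]);print(o["time"],o["tcp_pos"].tolist(),o["orientation"].tolist())
E
```

```text
[ 0.6222331  -0.02159709  0.099     ] [ 0.51315725 -0.05444327  0.099     ] [ 0.56769518 -0.03802018  0.099     ] 0.11391405635425991 16.758706451323462
time: 0.82
tcp_pos: [0.5684, -0.0394, 0.2312]
orientation: [-0.0, 0.859, 0.512, 0.0]
wrist_force: [-0.2, -0.4, 0.3]
finger_gap: 0.085
gripper_force: 0.0
time: 1.48
tcp_pos: [0.5682, -0.0396, 0.2312]
orientation: [-0.0, 0.959, 0.284, -0.0]
wrist_force: [0.2, 0.2, -0.5]
finger_gap: 0.0856
gripper_force: 0.0
time: 2.15
tcp_pos: [0.568, -0.0401, 0.2313]
orientation: [-0.0, 0.989, 0.148, 0.0]
wrist_force: [0.2, -0.1, 0.2]
finger_gap: 0.0853
gripper_force: 0.0
2.15 [0.5680387458195, -0.040086872631975766, 0.2313419625668307] [-1.2126804992673164e-05, 0.9889683290166085, 0.1481271119237486, 5.261337252117617e-05]
```

View pics/w1.png

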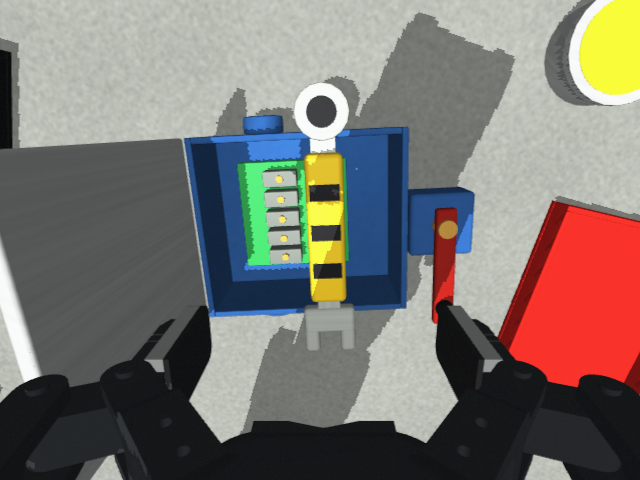

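The wrist is now in line with the spanner: ring hole (321,112), handle from y=153 to 301 centred at x≈327. The enclosure rim corners are (185,138), (408,127), (406,307) and (210,315), and the pivot is at (448,229).

```bash
cat >> h.py <<'E'
W1=wrist([.56804,-.04009,.23134],[-1.2e-5,.988968,.148127,5.3e-5])
E
python3 - <<'E'
from h import *
print("ring",tri((W0,(353,243)),(W1,(321,112))))
print("stripe",tri((W0,(247,283)),(W1,(326,233))))
print("Rend",tri((W0,(320,252)),(W1,(323,154))))
for n,u in dict(hR=(323,154),hL=(330,298)).items(): print(n,at(W1,u,.099))
for z,l in [(.075,[(185,138),(408,127),(406,307),(210,315)])]:
    for u in l: print("rim",at(W1,u,z))
print("TL",tri((W0,(118,186)),(W1,(210,315))),"TR",tri((W0,(295,120)),(W1,(185,138))),"BR",tri((W0,(359,309)),(W1,(408,127))))
print("pivot",tri((W0,(289,376)),(W1,(448,229))))
print("tray",at(W1,(555,198),.028), tri((W1,(555,198)),(S,(297,350))),tri((D,(372,142)),(S,(297,350))),tri((D,(417,208)),(S,(223,290))))
E
```

```text
ring (array([ 0.6466, -0.0132,  0.0874]), np.float64(0.0004))
stripe (array([ 0.5653, -0.0418,  0.0988]), np.float64(0.0008))
Rend (array([ 0.6199, -0.023 ,  0.0803]), np.float64(0.0007))
hR [ 0.62029466 -0.02281309  0.099     ]
hL [ 0.5169154  -0.06007318  0.099     ]
rim [0.59981049 0.07950523 0.075     ]
rim [ 0.65621753 -0.07813518  0.075     ]
rim [ 0.51743119 -0.12833443  0.075     ]
rim [0.46106008 0.03027317 0.075     ]
TL (array([0.4646, 0.0297, 0.0789]), np.float64(0.001)) TR (array([0.6016, 0.0778, 0.0806]), np.float64(0.0011)) BR (array([ 0.6556, -0.08  ,  0.0662]), np.float64(0.0012))
pivot (array([ 0.5942, -0.1297,  0.0924]), np.float64(0.0003))
tray [ 0.64030328 -0.23710364  0.028     ] (array([ 0.6391, -0.2536,  0.003 ]), np.float64(0.0016)) (array([ 0.6272, -0.3042,  0.1037]), np.float64(0.0474)) (array([ 0.3701, -0.2777,  0.0114]), np.float64(0.0027))
```

```bash
python3 -m creep '[{"travel":[0,0.005,0.1],"delta_rot":[0,0,-0.09]},{"travel":[0,0.005,0.22],"delta_rot":[0,0,-0.09]},{"travel":[0,0.005,0.36],"delta_rot":[0,0,-0.09]},{"travel":[0,0.005,0.5],"delta_rot":[0,0,-0.09]},{"travel":[0,0.005,0.62],"delta_rot":[0,0,-0.09]},{"travel":[0,0.005,0.72],"delta_rot":[0,0,-0.09]},{"travel":[0,0.005,0.79],"delta_rot":[0,0,-0.09]},{"travel":[0,0.005,0.815],"delta_rot":[0,0,-0.09]}]' 1 40
python3 -m creep '[{"travel":[0,0,0],"delta_rot":[0,0,0]},{"travel":[0,0,0],"delta_rot":[0,0,0]},{"travel":[0,0,0],"delta_rot":[0,0,0]},{"travel":[0,0,0],"delta_rot":[0,0,0]},{"travel":[0,0,0],"delta_rot":[0,0,0]},{"travel":[0,0,0],"delta_rot":[0,0,0]},{"travel":[0,0,0],"delta_rot":[0,0,0]},{"travel":[0,0,0],"delta_rot":[0,0,0]}]' 0 60
```

```text
time: 2.87
tcp_pos: [0.5669, -0.0409, 0.0661]
orientation: [-0.0, 0.985, 0.17, -0.002]
wrist_force: [-0.0, 0.7, -0.3]
finger_gap: 0.0855
gripper_force: 0.0
time: 3.53
tcp_pos: [0.569, -0.041, 0.0695]
orientation: [0.0, 0.986, 0.17, 0.001]
wrist_force: [-0.9, -0.2, 5.5]
finger_gap: 0.0267
gripper_force: 58.8
```

```bash
python3 -m creep '[{"travel":[0,0,-0.04],"delta_rot":[0,0,0]},{"travel":[0,0,-0.1],"delta_rot":[0,0,0]},{"travel":[0,0,-0.2],"delta_rot":[0,0,0]},{"travel":[0,0,-0.32],"delta_rot":[0,0,0]},{"travel":[0,0,-0.44],"delta_rot":[0,0,0]},{"travel":[0,0,-0.54],"delta_rot":[0,0,0]},{"travel":[0,0,-0.6],"delta_rot":[0,0,0]},{"travel":[0,0,-0.6],"delta_rot":[0,0,0]}]'
python3 - <<'E'
from h import *
print(rot([0,.9854,.17,0]).round(3).tolist())
# tray centre guess & shift
R=rot([0,.9854,.17,0]); print(R.T@np.array([.512-.569,-.342+.041,0])/.2)
E
```

```text
time: 4.2
tcp_pos: [0.5697, -0.0411, 0.1916]
orientation: [0.0, 0.986, 0.169, 0.002]
wrist_force: [-0.3, -0.8, -4.1]
finger_gap: 0.0271
gripper_force: 59.8
[[0.942, 0.335, 0.0], [0.335, -0.942, 0.0], [0.0, 0.0, -1.0]]
[-0.77279854  1.32250989  0.        ]
```

```bash
python3 -m creep '[{"travel":[-0.03,0.04,0],"delta_rot":[0,0,0]},{"travel":[-0.08,0.13,0],"delta_rot":[0,0,0]},{"travel":[-0.14,0.25,0],"delta_rot":[0,0,0]},{"travel":[-0.21,0.37,0],"delta_rot":[0,0,0]},{"travel":[-0.28,0.49,0],"delta_rot":[0,0,0]},{"travel":[-0.34,0.59,0],"delta_rot":[0,0,0]},{"travel":[-0.38,0.66,0],"delta_rot":[0,0,0]},{"travel":[-0.38,0.66,0],"delta_rot":[0,0,0]}]'
python3 -m creep '[{"travel":[-0.03,0.04,0],"delta_rot":[0,0,0.07]},{"travel":[-0.08,0.13,0],"delta_rot":[0,0,0.15]},{"travel":[-0.14,0.25,0],"delta_rot":[0,0,0.25]},{"travel":[-0.21,0.37,0],"delta_rot":[0,0,0.35]},{"travel":[-0.28,0.49,0],"delta_rot":[0,0,0.45]},{"travel":[-0.35,0.59,0],"delta_rot":[0,0,0.54]},{"travel":[-0.39,0.66,0],"delta_rot":[0,0,0.54]},{"travel":[-0.39,0.66,0],"delta_rot":[0,0,0.54]}]'
python3 - <<'E'
from rig import *
import cv2
o=get_obs();c=read_camera("wrist");cv2.imwrite("pics/w2.png",c["color"][:,:,::-1]);print(o["time"],o["tcp_pos"].tolist(),o["orientation"].tolist())
E
```

```text
time: 4.87
tcp_pos: [0.5378, -0.1963, 0.187]
orientation: [0.001, 0.986, 0.166, -0.002]
wrist_force: [-0.7, 0.4, -3.8]
finger_gap: 0.0272
gripper_force: 59.8
time: 5.53
tcp_pos: [0.5087, -0.3456, 0.1875]
orientation: [0.001, 0.999, 0.032, -0.001]
wrist_force: [-0.1, -1.4, -3.3]
finger_gap: 0.0276
gripper_force: 59.9
5.5333 [0.5086932636077816, -0.34564577835819205, 0.18752207794286976] [0.0010206106188152173, 0.9994848333060332, 0.032059368607012355, -0.001105997149777933]
```

View pics/w2.png

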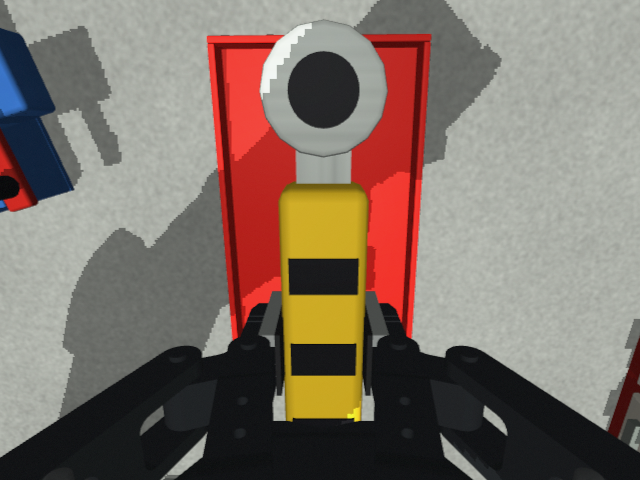

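The ring end hangs inside the tray outline. The tray's outer corners at the far (+x) end are at (207,37) and (431,36), and it is in line with the tool.

```bash
python3 - <<'E'
from h import *
W=wrist([.50869,-.34565,.18752],[.00102,.999485,.032059,-.0011])
a=at(W,(207,37),.028);b=at(W,(431,36),.028);m=(a+b)/2;print(a,b,np.linalg.norm(a-b),tri((W,(207,37)),(S,(297,350))),tri((W,(431,36)),(S,(255,396))))
d=(a-b)/np.linalg.norm(a-b);x=np.array([d[1],-d[0],0]);c=m-x*.135;print(c,np.degrees(np.arctan2(x[1],x[0])),px(S,a),px(S,b))
print(rot([.00102,.999485,.032059,-.0011]).T@(c-[.50869,-.34565,0])/.2)
E
```

```text
[ 0.63713437 -0.25424159  0.028     ] [ 0.64780522 -0.4125328   0.028     ] 0.15865047568056231 (array([ 0.64  , -0.2534,  0.0143]), np.float64(0.003)) (array([ 0.6501, -0.4132,  0.0208]), np.float64(0.0012))
[ 0.50777551 -0.34246731  0.028     ] 3.8566332965820798 [296.4 346.7] [253.8 394.5]
[-0.00386028 -0.01589816 -0.14002318]
```

```bash
python3 -m creep '[{"travel":[0,-0.016,0.06],"delta_rot":[0,0,0]},{"travel":[0,-0.016,0.16],"delta_rot":[0,0,0]},{"travel":[0,-0.016,0.3],"delta_rot":[0,0,0]},{"travel":[0,-0.016,0.44],"delta_rot":[0,0,0]},{"travel":[0,-0.016,0.57],"delta_rot":[0,0,0]},{"travel":[0,-0.016,0.68],"delta_rot":[0,0,0]},{"travel":[0,-0.016,0.77],"delta_rot":[0,0,0]},{"travel":[0,-0.016,0.82],"delta_rot":[0,0,0]}]'
python3 -m creep '[{"travel":[0,0,0],"delta_rot":[0,0,0]},{"travel":[0,0,0.01],"delta_rot":[0,0,0]},{"travel":[0,0,0.02],"delta_rot":[0,0,0]},{"travel":[0,0,0.03],"delta_rot":[0,0,0]},{"travel":[0,0,0.04],"delta_rot":[0,0,0]},{"travel":[0,0,0.05],"delta_rot":[0,0,0]},{"travel":[0,0,0.055],"delta_rot":[0,0,0]},{"travel":[0,0,0.055],"delta_rot":[0,0,0]}]'
```

```text
time: 6.25
tcp_pos: [0.5102, -0.3355, 0.0214]
orientation: [-0.001, 0.999, 0.036, -0.002]
wrist_force: [-0.3, 1.1, -4.5]
finger_gap: 0.0273
gripper_force: 59.9
time: 6.92
tcp_pos: [0.5111, -0.338, 0.0133]
orientation: [-0.0, 0.999, 0.035, 0.0]
wrist_force: [-0.3, -0.3, -3.1]
finger_gap: 0.0272
gripper_force: 59.9
```

```bash
python3 -m creep '[{"travel":[0,0,0.005],"delta_rot":[0,0,0]},{"travel":[0,0,0.01],"delta_rot":[0,0,0]},{"travel":[0,0,0.015],"delta_rot":[0,0,0]},{"travel":[0,0,0.02],"delta_rot":[0,0,0]},{"travel":[0,0,0.025],"delta_rot":[0,0,0]},{"travel":[0,0,0.025],"delta_rot":[0,0,0]},{"travel":[0,0,0.025],"delta_rot":[0,0,0]},{"travel":[0,0,0.025],"delta_rot":[0,0,0]}]'
python3 -m creep '[{"travel":[0,0,0.003],"delta_rot":[0,0,0]},{"travel":[0,0,0.006],"delta_rot":[0,0,0]},{"travel":[0,0,0.009],"delta_rot":[0,0,0]},{"travel":[0,0,0.012],"delta_rot":[0,0,0]},{"travel":[0,0,0.015],"delta_rot":[0,0,0]},{"travel":[0,0,0.015],"delta_rot":[0,0,0]},{"travel":[0,0,0.015],"delta_rot":[0,0,0]},{"travel":[0,0,0.015],"delta_rot":[0,0,0]}]'
```

```text
time: 7.58
tcp_pos: [0.5112, -0.3381, 0.0083]
orientation: [0.0, 0.999, 0.035, 0.0]
wrist_force: [0.3, -0.4, -5.4]
finger_gap: 0.0271
gripper_force: 59.9
time: 8.25
tcp_pos: [0.5112, -0.3381, 0.0053]
orientation: [0.0, 0.999, 0.035, 0.0]
wrist_force: [0.5, 0.6, -4.3]
finger_gap: 0.0273
gripper_force: 59.9
```

```bash
python3 -m creep '[{"travel":[0,0,0.002],"delta_rot":[0,0,0]},{"travel":[0,0,0.004],"delta_rot":[0,0,0]},{"travel":[0,0,0.006],"delta_rot":[0,0,0]},{"travel":[0,0,0.008],"delta_rot":[0,0,0]},{"travel":[0,0,0.01],"delta_rot":[0,0,0]},{"travel":[0,0,0.01],"delta_rot":[0,0,0]},{"travel":[0,0,0.01],"delta_rot":[0,0,0]},{"travel":[0,0,0.01],"delta_rot":[0,0,0]}]'
python3 -m creep '[{"travel":[0,0,0.002],"delta_rot":[0,0,0]},{"travel":[0,0,0.004],"delta_rot":[0,0,0]},{"travel":[0,0,0.006],"delta_rot":[0,0,0]},{"travel":[0,0,0.008],"delta_rot":[0,0,0]},{"travel":[0,0,0.01],"delta_rot":[0,0,0]},{"travel":[0,0,0.01],"delta_rot":[0,0,0]},{"travel":[0,0,0.01],"delta_rot":[0,0,0]},{"travel":[0,0,0.01],"delta_rot":[0,0,0]}]'
```

```text
time: 8.92
tcp_pos: [0.5112, -0.3382, 0.005]
orientation: [-0.0, 0.999, 0.035, 0.0]
wrist_force: [-5.1, 3.7, 16.6]
finger_gap: 0.0273
gripper_force: 71.6
time: 9.58
tcp_pos: [0.5113, -0.3382, 0.0048]
orientation: [-0.0, 0.999, 0.035, 0.001]
wrist_force: [-11.0, 8.7, 38.3]
finger_gap: 0.0271
gripper_force: 84.3
```

```bash
python3 -m creep '[{"travel":[0,0,-0.005],"delta_rot":[0,0,0]},{"travel":[0,0,-0.01],"delta_rot":[0,0,0]},{"travel":[0,0,-0.015],"delta_rot":[0,0,0]},{"travel":[0,0,-0.017],"delta_rot":[0,0,0]},{"travel":[0,0,-0.017],"delta_rot":[0,0,0]},{"travel":[0,0,-0.017],"delta_rot":[0,0,0]},{"travel":[0,0,-0.017],"delta_rot":[0,0,0]},{"travel":[0,0,-0.017],"delta_rot":[0,0,0]}]' - 20
python3 -m creep '[{"travel":[0,0,0],"delta_rot":[0,0,0]},{"travel":[0,0,0],"delta_rot":[0,0,0]},{"travel":[0,0,0],"delta_rot":[0,0,0]},{"travel":[0,0,0],"delta_rot":[0,0,0]},{"travel":[0,0,0],"delta_rot":[0,0,0]},{"travel":[0,0,0],"delta_rot":[0,0,0]},{"travel":[0,0,0],"delta_rot":[0,0,0]},{"travel":[0,0,0],"delta_rot":[0,0,0]}]' 0.33
python3 -m creep '[{"travel":[0,0,0],"delta_rot":[0,0,0]},{"travel":[0,0,0],"delta_rot":[0,0,0]},{"travel":[0,0,0],"delta_rot":[0,0,0]},{"travel":[0,0,0],"delta_rot":[0,0,0]},{"travel":[0,0,0],"delta_rot":[0,0,0]},{"travel":[0,0,0],"delta_rot":[0,0,0]},{"travel":[0,0,0],"delta_rot":[0,0,0]},{"travel":[0,0,0],"delta_rot":[0,0,0]}]' 0.7
```

```text
time: 10.25
tcp_pos: [0.5113, -0.3382, 0.005]
orientation: [0.0, 0.999, 0.035, 0.0]
wrist_force: [-2.1, 1.5, 6.8]
finger_gap: 0.0269
gripper_force: 65.6
time: 10.92
tcp_pos: [0.5113, -0.3382, 0.0049]
orientation: [0.0, 0.999, 0.035, 0.0]
wrist_force: [-0.5, 1.7, 5.7]
finger_gap: 0.0282
gripper_force: 2.7
time: 11.58
tcp_pos: [0.5112, -0.3381, 0.0047]
orientation: [-0.0, 0.999, 0.035, 0.0]
wrist_force: [-0.5, -0.1, -0.2]
finger_gap: 0.0597
gripper_force: 0.0
```

```bash
python3 -m creep '[{"travel":[0,0,-0.04],"delta_rot":[0,0,0]},{"travel":[0,0,-0.12],"delta_rot":[0,0,0]},{"travel":[0,0,-0.26],"delta_rot":[0,0,0]},{"travel":[0,0,-0.44],"delta_rot":[0,0,0]},{"travel":[0,0,-0.62],"delta_rot":[0,0,0]},{"travel":[0,0,-0.8],"delta_rot":[0,0,0]},{"travel":[0,0,-0.94],"delta_rot":[0,0,0]},{"travel":[0,0,-1],"delta_rot":[0,0,0]}]'
python3 -m creep '[{"travel":[0.01,-0.04,-0.08],"delta_rot":[0,0,0]},{"travel":[0.02,-0.12,-0.2],"delta_rot":[0,0,0]},{"travel":[0.03,-0.24,-0.32],"delta_rot":[0,0,0]},{"travel":[0.04,-0.38,-0.44],"delta_rot":[0,0,0]},{"travel":[0.05,-0.5,-0.54],"delta_rot":[0,0,0]},{"travel":[0.06,-0.6,-0.6],"delta_rot":[0,0,0]},{"travel":[0.06,-0.68,-0.6],"delta_rot":[0,0,0]},{"travel":[0.06,-0.7,-0.6],"delta_rot":[0,0,0]}]' 0
python3 - <<'E'
from rig import *
import cv2,numpy as np
o=get_obs();print(o["tcp_pos"],o["orientation"])
c=read_camera("wrist")["color"];s=read_camera("scene")["color"][210:410,160:400];d=read_camera("side")["color"][110:290,240:460]
f=lambda i,w,h:cv2.resize(i,(w,h),interpolation=cv2.INTER_CUBIC)
im=np.vstack([f(c,400,300),f(s,400,300)]);im2=np.vstack([f(d,400,300),np.zeros((300,400,3),np.uint8)])
cv2.imwrite("pics/c3.png",np.hstack([im,im2])[:,:,::-1])
E
```

```text
time: 12.25
tcp_pos: [0.5124, -0.3393, 0.2099]
orientation: [0.002, 0.999, 0.035, 0.003]
wrist_force: [-0.1, -0.1, -0.0]
finger_gap: 0.0594
gripper_force: 0.0
time: 12.92
tcp_pos: [0.5137, -0.1945, 0.3254]
orientation: [-0.001, 0.999, 0.037, 0.001]
wrist_force: [1.2, -0.2, 0.1]
finger_gap: 0.0004
gripper_force: 0.0
[ 0.51365662 -0.19445397  0.32544064] [-6.49525325e-04  9.99304929e-01  3.72659791e-02  6.95763870e-04]
```

View pics/c3.png

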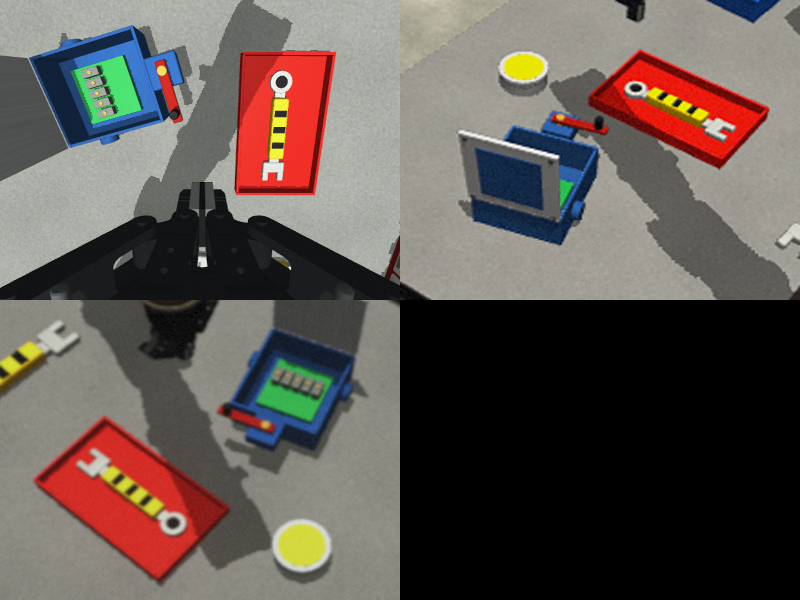

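The spanner lies flat inside the tray. Next I go behind the cover.

```bash
python3 -m creep '[{"travel":[0.01,-0.05,0],"delta_rot":[0,0,-0.06]},{"travel":[0.02,-0.16,0],"delta_rot":[0,0,-0.16]},{"travel":[0.04,-0.32,0],"delta_rot":[0,0,-0.28]},{"travel":[0.06,-0.48,0],"delta_rot":[0,0,-0.4]},{"travel":[0.08,-0.64,0],"delta_rot":[0,0,-0.48]},{"travel":[0.1,-0.8,0],"delta_rot":[0,0,-0.54]},{"travel":[0.12,-0.91,0],"delta_rot":[0,0,-0.54]},{"travel":[0.12,-0.95,0],"delta_rot":[0,0,-0.54]}]'
python3 -m creep '[{"travel":[0.02,-0.08,0],"delta_rot":[0,0,0]},{"travel":[0.05,-0.19,0],"delta_rot":[0,0,0]},{"travel":[0.08,-0.3,0],"delta_rot":[0,0,0]},{"travel":[0.11,-0.4,0],"delta_rot":[0,0,0]},{"travel":[0.135,-0.47,0],"delta_rot":[0,0,0]},{"travel":[0.135,-0.49,0],"delta_rot":[0,0,0]},{"travel":[0.135,-0.49,0],"delta_rot":[0,0,0]},{"travel":[0.135,-0.49,0],"delta_rot":[0,0,0]}]'
python3 - <<'E'
from rig import *
import numpy as np
from h import *
o=get_obs();p=o["tcp_pos"];q=o["orientation"];R=rot(q);print(R.round(3).tolist())
h=np.array([.5331,.0537,.0755]);e=np.array([.337,-.9415,0]);y=np.array([.9415,.337,0]);d=p-h;print("e",d@e,"y",d@y,"z",p[2])
for th in np.radians([93,85,75,65,55,45,35,25,15,8,0]):
    r=.14;P=r*np.cos(th)-.008*np.sin(th),r*np.sin(th)+.008*np.cos(th)
    print(round(np.degrees(th)),"TCP e",round(P[0]-.015*min(1,np.sin(th)*1.5),4),"z",round(P[1]+.0755,4))
E
```

```text
time: 13.73
tcp_pos: [0.5239, -0.0024, 0.324]
orientation: [-0.001, 0.985, 0.172, -0.0]
wrist_force: [0.2, -0.1, 0.1]
finger_gap: 0.0001
gripper_force: 0.0
time: 14.4
tcp_pos: [0.5166, 0.0934, 0.3245]
orientation: [0.0, 0.986, 0.169, -0.0]
wrist_force: [0.2, -0.2, 0.1]
finger_gap: -0.0001
gripper_force: 0.0
[[0.943, 0.333, -0.0], [0.333, -0.943, -0.001], [-0.001, 0.001, -1.0]]
e -0.042933909287810615 y -0.002194691606204983 z 0.3244885266774593
93 TCP e -0.0303 z 0.2149
85 TCP e -0.0108 z 0.2157
75 TCP e 0.0135 z 0.2128
65 TCP e 0.0369 z 0.2058
55 TCP e 0.0587 z 0.1948
45 TCP e 0.0783 z 0.1802
35 TCP e 0.0972 z 0.1624
25 TCP e 0.114 z 0.1419
15 TCP e 0.1273 z 0.1195
8 TCP e 0.1344 z 0.1029
0 TCP e 0.14 z 0.0835
```

```bash
python3 -m creep '[{"travel":[0,-0.04,0.02],"delta_rot":[0,0,0]},{"travel":[0,-0.05,0.1],"delta_rot":[0,0,0]},{"travel":[0,-0.05,0.2],"delta_rot":[0,0,0]},{"travel":[0,-0.05,0.3],"delta_rot":[0,0,0]},{"travel":[0,-0.05,0.4],"delta_rot":[0,0,0]},{"travel":[0,-0.05,0.48],"delta_rot":[0,0,0]},{"travel":[0,-0.05,0.53],"delta_rot":[0,0,0]},{"travel":[0,-0.05,0.547],"delta_rot":[0,0,0]}]'
python3 -m creep '[{"travel":[0,0.03,0],"delta_rot":[0,0,0]},{"travel":[0,0.07,0],"delta_rot":[0,0,0]},{"travel":[0,0.11,0],"delta_rot":[0,0,0]},{"travel":[0,0.15,0],"delta_rot":[0,0,0]},{"travel":[0,0.2,0],"delta_rot":[0,0,0]},{"travel":[0,0.25,0],"delta_rot":[0,0,0]},{"travel":[0,0.3,0.005],"delta_rot":[0,0,0]},{"travel":[0,0.335,0.01],"delta_rot":[0,0,0]}]'
```

```text
time: 15.07
tcp_pos: [0.5122, 0.1036, 0.2137]
orientation: [0.0, 0.986, 0.169, -0.001]
wrist_force: [-0.5, -0.3, -0.5]
finger_gap: 0.0004
gripper_force: 0.0
time: 15.73
tcp_pos: [0.5362, 0.0397, 0.2135]
orientation: [0.0, 0.986, 0.169, 0.0]
wrist_force: [0.6, 2.4, 0.5]
finger_gap: -0.0004
gripper_force: 1.0
```

```bash
python3 -m creep '[{"travel":[0,0.058,0.016],"delta_rot":[0,0,0]},{"travel":[0,0.115,0.036],"delta_rot":[0,0,0]},{"travel":[0,0.17,0.06],"delta_rot":[0,0,0]},{"travel":[0,0.224,0.091],"delta_rot":[0,0,0]},{"travel":[0,0.274,0.126],"delta_rot":[0,0,0]},{"travel":[0,0.322,0.164],"delta_rot":[0,0,0]},{"travel":[0,0.37,0.207],"delta_rot":[0,0,0]},{"travel":[0,0.416,0.253],"delta_rot":[0,0,0]}]'
python3 -m creep '[{"travel":[0,0.045,0.05],"delta_rot":[0,0,0]},{"travel":[0,0.084,0.103],"delta_rot":[0,0,0]},{"travel":[0,0.12,0.158],"delta_rot":[0,0,0]},{"travel":[0,0.151,0.215],"delta_rot":[0,0,0]},{"travel":[0,0.17,0.255],"delta_rot":[0,0,0]},{"travel":[0,0.186,0.297],"delta_rot":[0,0,0]},{"travel":[0,0.2,0.345],"delta_rot":[0,0,0]},{"travel":[0,0.2,0.38],"delta_rot":[0,0,0]}]'
python3 -m creep '[{"travel":[0,0,0.01],"delta_rot":[0,0,0]},{"travel":[0,0,0.015],"delta_rot":[0,0,0]},{"travel":[0,0,0.02],"delta_rot":[0,0,0]},{"travel":[0,0,0.025],"delta_rot":[0,0,0]},{"travel":[0,0,0.025],"delta_rot":[0,0,0]},{"travel":[0,0,0.025],"delta_rot":[0,0,0]},{"travel":[0,0,0.025],"delta_rot":[0,0,0]},{"travel":[0,0,0.025],"delta_rot":[0,0,0]}]'
```

```text
time: 16.4
tcp_pos: [0.5634, -0.038, 0.1616]
orientation: [-0.0, 0.986, 0.169, -0.0]
wrist_force: [0.4, 1.6, 0.5]
finger_gap: -0.0002
gripper_force: 0.7
time: 17.07
tcp_pos: [0.5768, -0.0755, 0.0857]
orientation: [0.0, 0.986, 0.169, -0.0]
wrist_force: [-0.4, -0.8, 1.2]
finger_gap: 0.0002
gripper_force: 0.5
time: 17.73
tcp_pos: [0.5763, -0.075, 0.0834]
orientation: [0.0, 0.986, 0.169, 0.0]
wrist_force: [-8.5, -1.3, 18.8]
finger_gap: 0.0004
gripper_force: 9.8
```

Cover shut (tip stopped at z=0.0834, the closed height). Next I lift and take two wrist views of the turnbutton.

```bash
python3 -m creep '[{"travel":[0,0,-0.05],"delta_rot":[0,0,0]},{"travel":[0,0,-0.15],"delta_rot":[0,0,0]},{"travel":[0,0,-0.27],"delta_rot":[0,0,0]},{"travel":[0,0,-0.39],"delta_rot":[0,0,0]},{"travel":[0,0,-0.51],"delta_rot":[0,0,0]},{"travel":[0,0,-0.61],"delta_rot":[0,0,0]},{"travel":[0,0,-0.68],"delta_rot":[0,0,0]},{"travel":[0,0,-0.7],"delta_rot":[0,0,0]}]'
cat > snap.py <<'E'
from rig import *
import sys,pickle
o=get_obs();c=read_camera("wrist")["color"];pickle.dump((o["tcp_pos"],o["orientation"],c),open(sys.argv[1],"wb"));print(o["tcp_pos"],o["orientation"])
E
python3 -m creep '[{"travel":[-0.04,0.02,0],"delta_rot":[0,0,0]},{"travel":[-0.09,0.05,0],"delta_rot":[0,0,0]},{"travel":[-0.15,0.08,0],"delta_rot":[0,0,0]},{"travel":[-0.2,0.1,0],"delta_rot":[0,0,0]},{"travel":[-0.25,0.13,0],"delta_rot":[0,0,0]},{"travel":[-0.25,0.15,0],"delta_rot":[0,0,0]},{"travel":[-0.25,0.15,0],"delta_rot":[0,0,0]},{"travel":[-0.25,0.15,0],"delta_rot":[0,0,0]}]'
python3 snap.py a.pkl
python3 -m creep '[{"travel":[-0.04,0.04,0],"delta_rot":[0,0,0]},{"travel":[-0.09,0.09,0],"delta_rot":[0,0,0]},{"travel":[-0.15,0.14,0],"delta_rot":[0,0,0]},{"travel":[-0.2,0.2,0],"delta_rot":[0,0,0]},{"travel":[-0.25,0.25,0],"delta_rot":[0,0,0]},{"travel":[-0.3,0.3,0],"delta_rot":[0,0,0]},{"travel":[-0.3,0.3,0],"delta_rot":[0,0,0]},{"travel":[-0.3,0.3,0],"delta_rot":[0,0,0]}]'
python3 snap.py b.pkl
python3 - <<'E'
import pickle,cv2,numpy as np
A=[pickle.load(open(f,"rb"))[2][:300,120:520] for f in("a.pkl","b.pkl")]
cv2.imwrite("pics/ab.png",cv2.resize(np.vstack(A),(800,1200),interpolation=cv2.INTER_CUBIC)[:,:,::-1] if 0 else np.vstack(A)[:,:,::-1])
E
```

```text
time: 18.4
tcp_pos: [0.5781, -0.0746, 0.2248]
orientation: [0.0, 0.985, 0.17, 0.002]
wrist_force: [0.6, 0.7, -0.1]
finger_gap: -0.0
gripper_force: 0.0
time: 19.07
tcp_pos: [0.5398, -0.1199, 0.2217]
orientation: [-0.0, 0.986, 0.169, 0.0]
wrist_force: [0.0, 0.5, -0.8]
finger_gap: -0.0002
gripper_force: 0.0
[ 0.53980819 -0.11992926  0.22166618] [-5.94617129e-05  9.85568468e-01  1.69277185e-01  1.60269641e-04]
time: 19.78
tcp_pos: [0.5028, -0.1971, 0.2217]
orientation: [0.0, 0.986, 0.169, 0.0]
wrist_force: [0.6, 0.4, 0.2]
finger_gap: -0.0
gripper_force: 0.0
[ 0.5027818  -0.197116    0.22174057] [7.32400842e-05 9.85648698e-01 1.68809472e-01 2.29191621e-05]
```

View pics/ab.png

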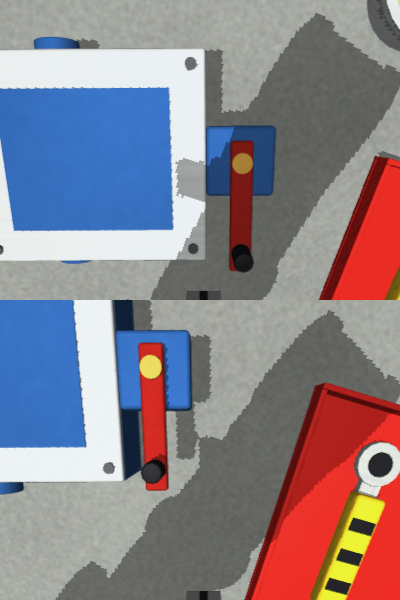

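In the two views the cover is shut. The pivot is at (362,163) and (271,67) in full-frame pixels, and the stub top at (364,263) and (271,174). The front edge of the cover in the first view runs from (325,49) to (325,260).

```bash
python3 - <<'E'
from h import *
import pickle
A,B=[wrist(*pickle.load(open(f,"rb"))[:2]) for f in("a.pkl","b.pkl")]
pt=tri((A,(362,163)),(B,(271,67)));st=tri((A,(364,263)),(B,(271,174)));print(pt,st)
p=(at(A,(362,163),.0955)+at(B,(271,67),.0955))/2; s=(at(A,(364,263),.1195)+at(B,(271,174),.1195))/2
print(p,s,np.linalg.norm(p-s),np.degrees(np.arctan2(*(s-p)[[1,0]])))
f1,f2=at(A,(325,49),.0835),at(A,(325,260),.0835);print(f1,f2,np.linalg.norm(f1-f2),np.degrees(np.arctan2(*(f1-f2)[[1,0]])), "cover mid edge", (f1+f2)/2)
E
```

```text
(array([ 0.595 , -0.1277,  0.0952]), np.float64(0.0002)) (array([ 0.5335, -0.1502,  0.1175]), np.float64(0.0004))
[ 0.59500523 -0.12772997  0.0955    ] [ 0.5339579 -0.1500309  0.1195   ] 0.06928280590190618 -159.93247034693044
[ 0.65566683 -0.07911538  0.0835    ] [ 0.51596718 -0.128614    0.0835    ] 0.14820966449786716 19.510340851723154 cover mid edge [ 0.585817   -0.10386469  0.0835    ]
```

```bash
python3 -m creep '[{"travel":[0.03,-0.02,0],"delta_rot":[0,0,0]},{"travel":[0.1,-0.08,0.02],"delta_rot":[0,0,0]},{"travel":[0.17,-0.13,0.08],"delta_rot":[0,0,0]},{"travel":[0.225,-0.17,0.18],"delta_rot":[0,0,0]},{"travel":[0.225,-0.17,0.3],"delta_rot":[0,0,0]},{"travel":[0.225,-0.17,0.4],"delta_rot":[0,0,0]},{"travel":[0.225,-0.17,0.46],"delta_rot":[0,0,0]},{"travel":[0.225,-0.17,0.48],"delta_rot":[0,0,0]}]' 0.6 20
python3 -m creep '[{"travel":[0,0,0.02],"delta_rot":[0,0,0]},{"travel":[0,0,0.05],"delta_rot":[0,0,0]},{"travel":[0,0,0.08],"delta_rot":[0,0,0]},{"travel":[0,0,0.11],"delta_rot":[0,0,0]},{"travel":[0,0,0.12],"delta_rot":[0,0,0]},{"travel":[0,0,0.12],"delta_rot":[0,0,0]},{"travel":[0,0,0.12],"delta_rot":[0,0,0]},{"travel":[0,0,0.12],"delta_rot":[0,0,0]}]'
```

```text
time: 20.5
tcp_pos: [0.5336, -0.1472, 0.1235]
orientation: [-0.001, 0.985, 0.171, -0.001]
wrist_force: [0.3, 0.2, 0.2]
finger_gap: 0.0515
gripper_force: 0.0
time: 21.17
tcp_pos: [0.5343, -0.1494, 0.102]
orientation: [0.0, 0.986, 0.169, 0.0]
wrist_force: [0.4, 0.1, -0.2]
finger_gap: 0.051
gripper_force: 0.0
```

```bash
python3 -m creep '[{"travel":[0,0,0],"delta_rot":[0,0,0]},{"travel":[0,0,0],"delta_rot":[0,0,0]},{"travel":[0,0,0],"delta_rot":[0,0,0]},{"travel":[0,0,0],"delta_rot":[0,0,0]},{"travel":[0,0,0],"delta_rot":[0,0,0]},{"travel":[0,0,0],"delta_rot":[0,0,0]},{"travel":[0,0,0],"delta_rot":[0,0,0]},{"travel":[0,0,0],"delta_rot":[0,0,0]}]' 0 20
python3 -m creep '[{"travel":[0.001,-0.032,0],"delta_rot":[0,0,0]},{"travel":[0.005,-0.06,0],"delta_rot":[0,0,0]},{"travel":[0.011,-0.087,0],"delta_rot":[0,0,0]},{"travel":[0.02,-0.115,0],"delta_rot":[0,0,0]},{"travel":[0.03,-0.141,0],"delta_rot":[0,0,0]},{"travel":[0.043,-0.166,0],"delta_rot":[0,0,0]},{"travel":[0.059,-0.19,0],"delta_rot":[0,0,0]},{"travel":[0.076,-0.212,0],"delta_rot":[0,0,0]}]'
```

```text
time: 21.83
tcp_pos: [0.5342, -0.1494, 0.1019]
orientation: [0.0, 0.986, 0.169, 0.0]
wrist_force: [-1.0, 0.2, 3.2]
finger_gap: 0.0131
gripper_force: 20.1
time: 22.5
tcp_pos: [0.5344, -0.1036, 0.1017]
orientation: [0.0, 0.986, 0.17, 0.0]
wrist_force: [1.4, -3.2, 2.4]
finger_gap: 0.0134
gripper_force: 20.2
```

```bash
python3 -m creep '[{"travel":[0.023,-0.025,0],"delta_rot":[0,0,0]},{"travel":[0.053,-0.051,0],"delta_rot":[0,0,0]},{"travel":[0.086,-0.073,0],"delta_rot":[0,0,0]},{"travel":[0.122,-0.091,0],"delta_rot":[0,0,0]},{"travel":[0.159,-0.104,0],"delta_rot":[0,0,0]},{"travel":[0.193,-0.111,0],"delta_rot":[0,0,0]},{"travel":[0.221,-0.115,0],"delta_rot":[0,0,0]},{"travel":[0.248,-0.116,0],"delta_rot":[0,0,0]}]'
python3 -m creep '[{"travel":[0,0,0],"delta_rot":[0,0,0]},{"travel":[0,0,0],"delta_rot":[0,0,0]},{"travel":[0,0,0],"delta_rot":[0,0,0]},{"travel":[0,0,0],"delta_rot":[0,0,0]},{"travel":[0,0,0],"delta_rot":[0,0,0]},{"travel":[0,0,0],"delta_rot":[0,0,0]},{"travel":[0,0,0],"delta_rot":[0,0,0]},{"travel":[0,0,0],"delta_rot":[0,0,0]}]'
```

```text
time: 23.17
tcp_pos: [0.5739, -0.0673, 0.1017]
orientation: [0.001, 0.986, 0.169, -0.0]
wrist_force: [-2.7, -11.6, 3.4]
finger_gap: 0.0129
gripper_force: 20.5
time: 23.83
tcp_pos: [0.5743, -0.0673, 0.1018]
orientation: [0.001, 0.986, 0.169, 0.0]
wrist_force: [1.7, -8.2, 1.1]
finger_gap: 0.0127
gripper_force: 20.3
```

```bash
python3 -m creep '[{"travel":[0,0,0],"delta_rot":[0,0,0]},{"travel":[0,0,0],"delta_rot":[0,0,0]},{"travel":[0,0,0],"delta_rot":[0,0,0]},{"travel":[0,0,0],"delta_rot":[0,0,0]},{"travel":[0,0,0],"delta_rot":[0,0,0]},{"travel":[0,0,0],"delta_rot":[0,0,0]},{"travel":[0,0,0],"delta_rot":[0,0,0]},{"travel":[0,0,0],"delta_rot":[0,0,0]}]' 0.4
python3 -m creep '[{"travel":[0,0,-0.05],"delta_rot":[0,0,0]},{"travel":[0,0,-0.15],"delta_rot":[0,0,0]},{"travel":[0,0,-0.27],"delta_rot":[0,0,0]},{"travel":[0,0,-0.39],"delta_rot":[0,0,0]},{"travel":[0,0,-0.51],"delta_rot":[0,0,0]},{"travel":[0,0,-0.61],"delta_rot":[0,0,0]},{"travel":[0,0,-0.68],"delta_rot":[0,0,0]},{"travel":[0,0,-0.7],"delta_rot":[0,0,0]}]'
python3 -m creep '[{"travel":[-0.04,0,0],"delta_rot":[0,0,0]},{"travel":[-0.1,0,0],"delta_rot":[0,0,0]},{"travel":[-0.18,0,0],"delta_rot":[0,0,0]},{"travel":[-0.26,0,0],"delta_rot":[0,0,0]},{"travel":[-0.32,0,0],"delta_rot":[0,0,0]},{"travel":[-0.35,0,0],"delta_rot":[0,0,0]},{"travel":[-0.35,0,0],"delta_rot":[0,0,0]},{"travel":[-0.35,0,0],"delta_rot":[0,0,0]}]' 0
python3 snap.py c.pkl
python3 - <<'E'
import pickle,cv2
cv2.imwrite("pics/c.png",pickle.load(open("c.pkl","rb"))[2][:,:,::-1])
E
```

```text
time: 24.5
tcp_pos: [0.5733, -0.0657, 0.1017]
orientation: [-0.0, 0.986, 0.17, 0.0]
wrist_force: [1.2, 0.5, -0.5]
finger_gap: 0.0344
gripper_force: 0.0
time: 25.17
tcp_pos: [0.5745, -0.0661, 0.2452]
orientation: [0.0, 0.986, 0.169, 0.002]
wrist_force: [1.1, -0.3, 1.1]
finger_gap: 0.0346
gripper_force: 0.0
time: 25.83
tcp_pos: [0.5074, -0.0891, 0.2416]
orientation: [-0.0, 0.986, 0.169, 0.0]
wrist_force: [0.2, 0.7, 0.2]
finger_gap: 0.0001
gripper_force: 0.0
[ 0.50737563 -0.08909408  0.24164468] [-7.55210523e-05  9.85531563e-01  1.69491916e-01  1.48808531e-04]
```

View pics/c.png

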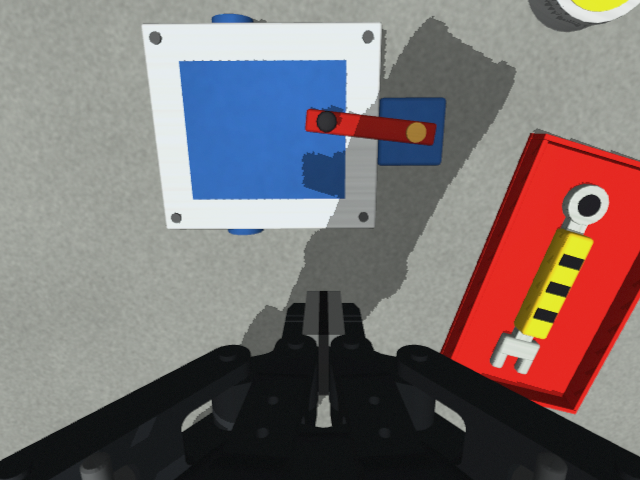

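The cover is shut. The bar lies across it with its pivot at (417,132) and free end mid at about (306,120), tilted a little against the cover edge from (381,24) to (375,227). I'll measure that angle.

```bash
python3 - <<'E'
from h import *
import pickle,cv2
p,q,im=pickle.load(open("c.pkl","rb"));C=wrist(p,q)
P=at(C,(417,132),.0955);E=at(C,(306,120),.0955);s=at(C,(326.5,121.5),.1195)
an=lambda v:np.degrees(np.arctan2(v[1],v[0]))
print(P,E,s,"bar",an(E-P),np.linalg.norm(E-P),"stub",an(s-np.array([.595,-.1277,0])))
# red bar mask -> top face points -> direction
hsv=cv2.cvtColor(im,cv2.COLOR_RGB2HSV);m=((hsv[...,0]<6)|(hsv[...,0]>174))&(hsv[...,1]>150);m[:, 450:]=0;m[200:]=0
m[:,:0]=0
v,u=np.nonzero(m);w=np.array([at(C,(a,b),.0935)[:2] for a,b in zip(u,v)]);c=w.mean(0);d=np.linalg.svd(w-c)[2][0] if len(w)<4000 else np.linalg.eigh(np.cov(w.T))[1][:,1]
print("mask",len(w),u.min(),u.max(),v.min(),v.max(),an(d),an(-d),c)
f=[at(C,x,.0835) for x in [(142,24),(381,24),(375,227),(167,228)]]
print("edges ex:",an(f[0]-f[1]),an(f[3]-f[2]),"ey:",an(f[1]-f[2]),an(f[0]-f[3]))
E
```

```text
[ 0.59535245 -0.12874397  0.0955    ] [ 0.57645466 -0.05038773  0.0955    ] [ 0.57991957 -0.06456882  0.1195    ] bar 103.559526382039 0.08060289734459465 stub 103.43474619778561
mask 2150 306 435 109 144 -76.70239612659444 103.29760387340555 [ 0.58730846 -0.09466989]
edges ex: 109.44279621674166 109.749171181016 ey: 19.997450842950567 19.689834556774617
```

The bar overshot to 103.4° against the wanted 109.6° because the stub slid along the pads. I'll regrip with the fingers closing along the sweep, so the grip centres the stub, and nudge it back 6°.

```bash
python3 - <<'E'
from rig import *
print(get_obs()["joint_positions"].round(2))
E
python3 -m creep '[{"travel":[0,0,0],"delta_rot":[0,0,0.2]},{"travel":[0,0,0],"delta_rot":[0,0,0.4]},{"travel":[0,0,0],"delta_rot":[0,0,0.6]},{"travel":[0,0,0],"delta_rot":[0,0,0.8]},{"travel":[0,0,0],"delta_rot":[0,0,1]},{"travel":[0,0,0],"delta_rot":[0,0,1]},{"travel":[0,0,0],"delta_rot":[0,0,1]},{"travel":[0,0,0],"delta_rot":[0,0,1]}]'
python3 - <<'E'
from rig import *
print(get_obs()["joint_positions"].round(2))
E
```

```text
[-0.15  0.25  0.27  1.84 -0.07  1.07 -1.08]
time: 26.55
tcp_pos: [0.5076, -0.0889, 0.2416]
orientation: [0.0, 0.997, -0.078, -0.0]
wrist_force: [0.4, -0.2, 0.4]
finger_gap: 0.0002
gripper_force: 0.0
[-0.22  0.25  0.35  1.84 -0.1   1.07 -1.55]
```

```bash
R='see rows typed below'
python3 -m creep '[{"travel":[0,0,0],"delta_rot":[0,0,-0.1]},{"travel":[0,0,0],"delta_rot":[0,0,-0.25]},{"travel":[0,0,0],"delta_rot":[0,0,-0.4]},{"travel":[0,0,0],"delta_rot":[0,0,-0.55]},{"travel":[0,0,0],"delta_rot":[0,0,-0.7]},{"travel":[0,0,0],"delta_rot":[0,0,-0.85]},{"travel":[0,0,0],"delta_rot":[0,0,-0.95]},{"travel":[0,0,0],"delta_rot":[0,0,-1]}]'
python3 -m creep '[{"travel":[0,0,0],"delta_rot":[0,0,-0.1]},{"travel":[0,0,0],"delta_rot":[0,0,-0.25]},{"travel":[0,0,0],"delta_rot":[0,0,-0.4]},{"travel":[0,0,0],"delta_rot":[0,0,-0.55]},{"travel":[0,0,0],"delta_rot":[0,0,-0.7]},{"travel":[0,0,0],"delta_rot":[0,0,-0.85]},{"travel":[0,0,0],"delta_rot":[0,0,-0.95]},{"travel":[0,0,0],"delta_rot":[0,0,-1]}]'
python3 -m creep '[{"travel":[0,0,0],"delta_rot":[0,0,-0.1]},{"travel":[0,0,0],"delta_rot":[0,0,-0.25]},{"travel":[0,0,0],"delta_rot":[0,0,-0.4]},{"travel":[0,0,0],"delta_rot":[0,0,-0.55]},{"travel":[0,0,0],"delta_rot":[0,0,-0.7]},{"travel":[0,0,0],"delta_rot":[0,0,-0.85]},{"travel":[0,0,0],"delta_rot":[0,0,-0.95]},{"travel":[0,0,0],"delta_rot":[0,0,-1]}]'
python3 -m creep '[{"travel":[0,0,0],"delta_rot":[0,0,-0.1]},{"travel":[0,0,0],"delta_rot":[0,0,-0.25]},{"travel":[0,0,0],"delta_rot":[0,0,-0.4]},{"travel":[0,0,0],"delta_rot":[0,0,-0.55]},{"travel":[0,0,0],"delta_rot":[0,0,-0.7]},{"travel":[0,0,0],"delta_rot":[0,0,-0.85]},{"travel":[0,0,0],"delta_rot":[0,0,-1]},{"travel":[0,0,0],"delta_rot":[0,0,-1]}]' 0.6
python3 - <<'E'
from rig import *
from h import *
o=get_obs();p=o["tcp_pos"];R=rot(o["orientation"]);print(o["joint_positions"].round(2),p,np.degrees(np.arctan2(R[1,0],R[0,0])))
print("to stub",R.T@(np.array([.5799,-.0645,.102])-p)/.2)
E
```

```text
time: 27.22
tcp_pos: [0.5074, -0.0892, 0.2417]
orientation: [-0.0, 0.985, 0.172, 0.0]
wrist_force: [-0.5, 0.1, 0.6]
finger_gap: 0.0001
gripper_force: 0.0
time: 27.88
tcp_pos: [0.5074, -0.0892, 0.2417]
orientation: [-0.0, 0.912, 0.41, 0.0]
wrist_force: [0.2, 0.3, 0.1]
finger_gap: 0.0004
gripper_force: 0.0
time: 28.55
tcp_pos: [0.5073, -0.0892, 0.2417]
orientation: [0.0, 0.783, 0.622, 0.0]
wrist_force: [0.2, 0.2, 0.5]
finger_gap: 0.0
gripper_force: 0.0
time: 29.22
tcp_pos: [0.5073, -0.0892, 0.2417]
orientation: [-0.0, 0.604, 0.797, 0.0]
wrist_force: [-0.3, 0.9, 0.6]
finger_gap: 0.0515
gripper_force: 0.0
[ 0.05  0.25  0.02  1.82 -0.01  1.07  0.35] [ 0.50730624 -0.08924917  0.24169826] 105.62138273541402
to stub [0.02141874 0.38286363 0.6985028 ]
```

```bash
python3 -m creep '[{"travel":[0.02,0.05,0],"delta_rot":[0,0,0]},{"travel":[0.02,0.15,0.02],"delta_rot":[0,0,0]},{"travel":[0.02,0.26,0.08],"delta_rot":[0,0,0]},{"travel":[0.02,0.35,0.16],"delta_rot":[0,0,0]},{"travel":[0.02,0.383,0.28],"delta_rot":[0,0,0]},{"travel":[0.02,0.383,0.4],"delta_rot":[0,0,0]},{"travel":[0.02,0.383,0.48],"delta_rot":[0,0,0]},{"travel":[0.02,0.383,0.52],"delta_rot":[0,0,0]}]' 0.6
python3 -m creep '[{"travel":[0,0,0.03],"delta_rot":[0,0,0]},{"travel":[0,0,0.07],"delta_rot":[0,0,0]},{"travel":[0,0,0.11],"delta_rot":[0,0,0]},{"travel":[0,0,0.15],"delta_rot":[0,0,0]},{"travel":[0,0,0.175],"delta_rot":[0,0,0]},{"travel":[0,0,0.175],"delta_rot":[0,0,0]},{"travel":[0,0,0.175],"delta_rot":[0,0,0]},{"travel":[0,0,0.175],"delta_rot":[0,0,0]}]'
python3 -m creep '[{"travel":[0,0,0],"delta_rot":[0,0,0]},{"travel":[0,0,0],"delta_rot":[0,0,0]},{"travel":[0,0,0],"delta_rot":[0,0,0]},{"travel":[0,0,0],"delta_rot":[0,0,0]},{"travel":[0,0,0],"delta_rot":[0,0,0]},{"travel":[0,0,0],"delta_rot":[0,0,0]},{"travel":[0,0,0],"delta_rot":[0,0,0]},{"travel":[0,0,0],"delta_rot":[0,0,0]}]' 0 20
python3 - <<'E'
from rig import *
from h import *
o=get_obs();p=o["tcp_pos"];R=rot(o["orientation"]);print(p,o["torque"])
print("to target",R.T@(np.array([.5732,-.0665,p[2]])-p)/.2, np.degrees(np.arctan2(p[1]+.1277,p[0]-.595)))
E
```

```text
time: 29.88
tcp_pos: [0.5794, -0.064, 0.1351]
orientation: [-0.001, 0.606, 0.795, -0.001]
wrist_force: [-0.7, -0.4, 0.7]
finger_gap: 0.0516
gripper_force: 0.0
time: 30.55
tcp_pos: [0.5804, -0.065, 0.1032]
orientation: [0.0, 0.606, 0.796, 0.0]
wrist_force: [0.1, 0.1, 0.3]
finger_gap: 0.0513
gripper_force: 0.0
time: 31.22
tcp_pos: [0.5802, -0.0649, 0.103]
orientation: [0.0, 0.606, 0.796, 0.0]
wrist_force: [-1.5, 0.5, 4.9]
finger_gap: 0.0128
gripper_force: 20.1
[ 0.58021124 -0.06489911  0.10296953] [-0.02419917  0.13950468  0.02394529]
to target [ 1.63368253e-03 -3.59212944e-02 -1.55814253e-05] 103.25096194075279
```

```bash
python3 -m creep '[{"travel":[0,-0.008,0],"delta_rot":[0,0,-0.04]},{"travel":[0.001,-0.016,0],"delta_rot":[0,0,-0.09]},{"travel":[0.001,-0.024,0],"delta_rot":[0,0,-0.14]},{"travel":[0.002,-0.032,0],"delta_rot":[0,0,-0.18]},{"travel":[0.002,-0.036,0],"delta_rot":[0,0,-0.22]},{"travel":[0.002,-0.036,0],"delta_rot":[0,0,-0.22]},{"travel":[0.002,-0.036,0],"delta_rot":[0,0,-0.22]},{"travel":[0.002,-0.036,0],"delta_rot":[0,0,-0.22]}]'
python3 -m creep '[{"travel":[0,0,0],"delta_rot":[0,0,0]},{"travel":[0,0,0],"delta_rot":[0,0,0]},{"travel":[0,0,0],"delta_rot":[0,0,0]},{"travel":[0,0,0],"delta_rot":[0,0,0]},{"travel":[0,0,0],"delta_rot":[0,0,0]},{"travel":[0,0,0],"delta_rot":[0,0,0]},{"travel":[0,0,0],"delta_rot":[0,0,0]},{"travel":[0,0,0],"delta_rot":[0,0,0]}]' 0.5
python3 -m creep '[{"travel":[0,0,-0.05],"delta_rot":[0,0,0]},{"travel":[0,0,-0.15],"delta_rot":[0,0,0]},{"travel":[0,0,-0.27],"delta_rot":[0,0,0]},{"travel":[0,0,-0.39],"delta_rot":[0,0,0]},{"travel":[0,0,-0.51],"delta_rot":[0,0,0]},{"travel":[0,0,-0.61],"delta_rot":[0,0,0]},{"travel":[0,0,-0.68],"delta_rot":[0,0,0]},{"travel":[0,0,-0.7],"delta_rot":[0,0,0]}]'
python3 -m creep '[{"travel":[-0.04,-0.08,0],"delta_rot":[0,0,0]},{"travel":[-0.1,-0.15,0],"delta_rot":[0,0,0]},{"travel":[-0.18,-0.2,0],"delta_rot":[0,0,0]},{"travel":[-0.26,-0.24,0],"delta_rot":[0,0,0]},{"travel":[-0.34,-0.27,0],"delta_rot":[0,0,0]},{"travel":[-0.42,-0.3,0],"delta_rot":[0,0,0]},{"travel":[-0.45,-0.3,0],"delta_rot":[0,0,0]},{"travel":[-0.45,-0.3,0],"delta_rot":[0,0,0]}]' 0
python3 snap.py d.pkl
python3 - <<'E'
import pickle,cv2
from h import *
p,q,im=pickle.load(open("d.pkl","rb"));C=wrist(p,q)
cv2.imwrite("pics/d.png",im[:,:,::-1])
hsv=cv2.cvtColor(im,cv2.COLOR_RGB2HSV);m=(((hsv[...,0]<6)|(hsv[...,0]>174))&(hsv[...,1]>150)).astype(np.uint8)
n,l,st,ce=cv2.connectedComponentsWithStats(m)
for i in range(1,n):
    if st[i,4]<300: continue
    v,u=np.nonzero(l==i);w=np.array([at(C,(a,b),.0935)[:2] for a,b in zip(u,v)]);d=np.linalg.eigh(np.cov(w.T))[1][:,1]
    print(st[i],w.mean(0),np.degrees(np.arctan2(d[1],d[0]))%180)
print("expected pivot, stub px",px(C,[.595,-.1277,.0955]),px(C,[.5732,-.0665,.1195]))
E
```

```text
time: 31.88
tcp_pos: [0.573, -0.067, 0.1029]
orientation: [0.0, 0.561, 0.828, -0.0]
wrist_force: [0.8, -2.1, 5.9]
finger_gap: 0.0129
gripper_force: 20.3
time: 32.55
tcp_pos: [0.573, -0.0665, 0.1027]
orientation: [-0.0, 0.561, 0.828, -0.0]
wrist_force: [0.7, -0.1, 0.2]
finger_gap: 0.0426
gripper_force: 0.0
time: 33.22
tcp_pos: [0.5743, -0.0666, 0.2463]
orientation: [0.002, 0.561, 0.828, 0.001]
wrist_force: [0.5, -1.0, -0.6]
finger_gap: 0.0421
gripper_force: 0.0
time: 33.88
tcp_pos: [0.5505, -0.1739, 0.2424]
orientation: [-0.0, 0.562, 0.827, -0.0]
wrist_force: [-0.1, 0.3, 0.2]
finger_gap: 0.0002
gripper_force: 0.0
[ 0.55047615 -0.17388536  0.24236578] [-5.70235981e-05  5.61982010e-01  8.27149380e-01 -3.46658568e-04]
[ 388   79   32  132 2136] [ 0.58130471 -0.09640293] 110.16751027250591
[   90   228   250   157 17268] [ 0.46224094 -0.28110411] 42.57324959073978
[341 291  33  42 532] [ 0.60341756 -0.22845099] 148.1454353582479
[315 395  17  33 465] [ 0.61347923 -0.3372336 ] 110.0628232210643
expected pivot, stub px [402.  191.2] [418.4  97.2]
```

View pics/d.png

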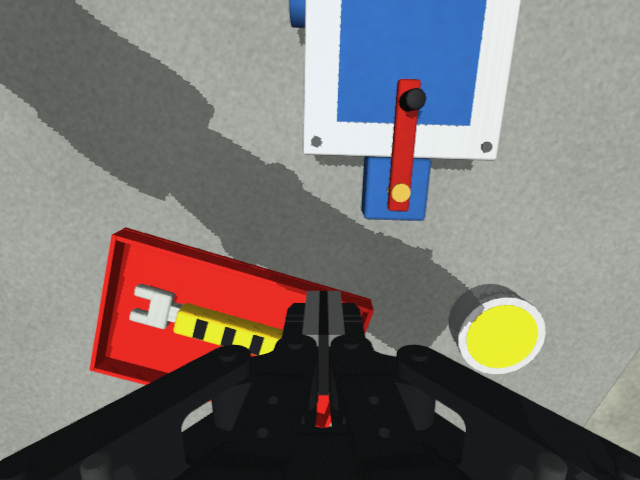

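The bar points in across the closed cover from pivot (401,193) to its end at (409,80). It measures 110.2° against 109.6°, the spanner is in the tray, and nothing else has moved in view.

```bash
python3 -c "
from rig import *
print(job_done())"
```

```text
the job is handed in; nothing more can be done
None
```

The job is handed in after about 34 s: the spanner lies flat in the red tray, the cover is fully shut, and the turnbutton points in across it, measured within about 1° of straight after a 6° overshoot was corrected.

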